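# Slide the fine hone out of its tray and set it in the holder

## Task

Set the cream-coloured hone up for use: it lies on the dark one in the open-ended hone tray, so press a fingertip on it, firmly but not hard (heavy rubbing scores the stone), and slide it out, lying flat, until it overhangs the right-hand end of the bench by about 5 cm, then pinch the overhanging part by its two long edges, lift the hone out of the tray and set it down, without dropping it, flat and square in the hone holder, resting on both rubber bridges between the two steel end stops. Leave the dark hone in the tray, and leave the drawer, sage figure, burnisher and slate block where they are.

Things in the scene. Friction and masses are not known exactly. Their poses are not given: they have to be found in the camera images.
- bench: Low keyaki workbench, fixed, 280 (its x) x 460 (its y) x 130 mm high. Origin: centre of its underside, 0 to 12 mm above the table (levelling feet); its x points away from the robot, y to the left, z up. Flat top at z = 130 mm; its right-hand end (y = -230 mm) juts 27 mm beyond the end panel, with free space under and beyond it. The drawer is in the front, at the left.
- bench_edge (a point): Middle of the upper edge of the bench top's right-hand end (x = 0, y = -230, z = 130 mm in the bench's frame).
- tray: Dark wooden hone tray, fixed on the bench top: floor 94 (its x) x 215 (its y) x 6 mm, side rails 14 mm wide along its y and a back stop at +y, all 23 mm high; channel 65 mm wide. Open at its -y end, which is flush with the bench's right-hand end. Origin: centre of its underside. The rails stand 1 mm above the top of the cream hone, so its edges cannot be reached in the tray.
- hone: Cream stone hone, smooth, loose: 60 (its x) x 190 (its y) x 8 mm, about 0.24 kg. Origin: centre of its underside, which lies on the dark hone at z = 144 mm in the bench's frame. Its y is about the bench's. Stone on stone has friction about 0.4, a fingertip on it somewhat more: to carry it along the tip must bear down with about 8 to 15 N (a light touch may slip); rubbed under 30 N or more it is scored.
- hone_end (a point): Middle of the cream hone's right-hand (-y) end face, at half its thickness, 95 mm from the middle of the hone.
- hone_center (a point): Centre of the cream hone (4 mm above its origin).
- under: Dark grey hone beneath it, same size (60 x 190 x 8 mm), loose, flat on the floor of the tray, its right-hand end 3 to 9 mm inside the tray's open end. Origin: centre of its underside.
- holder: Hone holder, fixed on the table to the right of the bench: pale wooden base 50 (its x) x 262 (its y) mm, top at z = 18 mm; two black rubber bridges, 46 mm wide, across it at y = -55 and +55 mm, tops at z = 36 mm; two steel end stops, 44 mm wide, inner faces at y = -99 and +99 mm, tops at z = 43 mm; a brass screw at its -y end. The hone, wider than the base, lies along y. Origin: centre of underside.
- holder_seat (a point): Point midway between the stops at the height of the bridges' tops (x = 0, y = 0, z = 36 mm in the holder's frame): where the centre of the hone's underside belongs. 4 mm of play to each stop.
- drawer_pull (a point): Bronze ring pull (40 mm) on the front of the half-open drawer at the left of the bench; the drawer holds a jade blank. To be left alone.
- sage: Seated boxwood sage, loose, 74 mm wide, 100 mm high, on the bench top. Origin at the centre of its underside.
- burnisher: Copper burnishing tool with a dark wooden handle, loose, lying on the bench top, 181 mm long along its x, 19 mm thick. Origin at the front end of the handle, on the underside.
- slate: Grey slate sharpening block, loose, 180 (its x) x 60 x 26 mm, on the bench top. Origin at the centre of its underside.
There are look-alikes about, which are no part of the job. What is shaped like the sage but pink, purple or red is not meant.

How it is judged:
On the way, in this order (a step that is already met when the one before it is completed fails the run):
1. the cream hone has been slid, lying flat, until its end overhangs the right-hand end of the bench by at least 35 mm (y of hone_end in the frame of bench below -0.265 m and angle between hone's own z axis and vertical below 0.06 rad and z of hone_center in the frame of bench between 0.144 and 0.152 m), for 0.2 s.
2. the cream hone is held in the fingers within 60 mm of the middle of that end, lifted clear of tray and dark hone (contact force between hone and the fingers above 2 N and distance between the grasp point and hone_end below 0.06 m and z of hone_center in the frame of bench above 0.165 m and contact force between hone and under below 0.05 N and contact force between hone and tray below 0.05 N), for 0.2 s.
At the end, for the whole second after the job is handed in: Cream hone released, at rest, face up (0.025 rad) in the holder: along it within 0.09 rad, within 8 mm sideways and 6 mm lengthwise of the seat, 2 mm in height. Dark hone flat within 15 mm of its place; upright sage, burnisher, slate, drawer within 20 mm of theirs (angle between hone's own z axis and vertical below 0.025 rad and angle between the y axis of hone and the y axis of holder, either way round below 0.09 rad and x of hone in the frame of holder_seat between -0.008 and 0.008 m and y of hone in the frame of holder_seat between -0.006 and 0.006 m and z of hone in the frame of holder_seat between -0.002 and 0.002 m and linear speed of hone below 0.02 m/s and distance of under from where it was at the start of the episode below 0.015 m and angle between under's own z axis and vertical below 0.03 rad and angle between sage's own z axis and vertical below 0.2 rad and distance of each of sage, burnisher, slate, drawer_pull from where it was at the start of the episode below 0.02 m); the robot touches nothing.
It fails at once if the cream hone is rubbed along the dark one (faster than 20 mm/s) while pressed on it with more than 30 N, which scores it (contact force between hone and under above 30 N and linear speed of hone above 0.02 m/s).
It fails at once if the dark hone is dragged or lifted more than 15 mm from its place (distance of under from where it was at the start of the episode above 0.015 m).
It fails at once if the cream hone is dropped (falls touching nothing, faster than 0.5 m/s) (contact force between hone and anything else below 0.01 N and linear speed of hone above 0.5 m/s).
It fails at once if the sage, burnisher, slate or drawer is knocked more than 20 mm from its place (distance of any of sage, burnisher, slate, drawer_pull from where it was at the start of the episode above 0.02 m).
It also fails if it takes over 48 s, if anything falls off the work surface, if the arm or the gripper's body presses on something with over 40 N, if the wrist force passes 120 N, or if a joint passes its speed limit or range.

## Robot

A 7-joint arm with a two-finger parallel gripper is mounted at the origin on the work surface. World frame = base frame: x ahead of the robot, y to its left, z up, the work surface at z = 0. Lengths are in m, angles in rad, forces in N, time in s.
With the tool pointing down it reaches from about 0.425 to 0.925 m from the base axis. Payload 6.8 kg.
Tool frame: the origin (TCP) lies on the front face of the gripper's body, between the roots of the fingers; the fingertips stand 73 mm ahead of it and the grasp point (between the pads) lies 54 mm ahead of it (env.nose_length is the distance from the TCP to the fingertips, in m); z points along the fingers, y is the line along which they close (so a half turn about z gives the same grasp; the last joint's range is limited). The gripper opens to 85 mm and grips with 20 to 120 N. Pads are 22 mm wide; open, the fingers measure 114 mm over their backs; the gripper's body (76 mm by 85 mm) begins 54 mm behind the grasp point. The pads swing forward as they close: fully open they stand 13 mm farther back than shut.
Start: joints at [1.115, 0.477, 0.022, 1.555, -0.011, 1.109, -0.083], TCP at [0.23, -0.635, 0.304] pointing down, gripper open.
Joint ranges: [-2.96, 2.96], [-0.34, 2.1], [-1.41, 1.46], [0.24, 2.44], [-1.37, 4.51], [0.17, 1.92], [-2.96, 2.96]. Speed limits (rad/s): [2.39, 2.39, 3.14, 3.14, 3.14, 3.14, 3.14].

## Interface

Orientations are given as a unit quaternion [w, x, y, z].
In Python, from cell import env, kin, camera, calibration, job gives the robot as it stands. The module is installed in compiled form; this text tells all that it offers. Calls block until the motion is done:
- env.reach(position, orientation): joint-space move of the TCP to a pose.
- env.movel(position, velocity=0.15, rot=None, stop_force=None): straight line of the TCP; rot=None keeps the orientation; velocity is the mean speed in m/s. With stop_force (N) it stops when the force on the tool has changed by that much, and returns True; else False.
- env.goto_joints(angles): joint-space move.
- env.grip(opening, f_grip=None): finger opening in m; f_grip is the grip in N (None keeps the last); returns when the fingers have stopped.
- env.dwell(seconds).
- kin.inverse_kinematics(position, orientation): joint angles nearest the present ones, or None.
- env.get_state(): the state.
- camera(name): name is "scene" or "top" or "wrist"; returns (picture, depth): 400x640x3 uint8, blue, green, red; 400x640 float32, m along the optical axis (not along the pixel's ray), 0 where there is no reading.
- calibration(name): a dict with "fx", "fy", "cx", "cy" (pixels), "rvec" (rotation vector, rad) and "tvec" (3), from world to camera coordinates, as OpenCV has them. Camera axes: x right, y down, z forward; pixel columns grow to the right and rows downward; lengths in m; the calibration is good to about 2 mm. A picture is of the moment at which its call begins: read the wrist's pose just before it. calibration takes no time and is no camera call; for the wrist camera it gives the pose at the moment of the call.
A pose or a line that the arm cannot do raises env.PlanningError and nothing moves.
- job.job_done(): hands the job in; it is judged then, once.
The state is a dict: "time": time; "qpos": joint angles; "joint_velocities": joint speeds; "joint_torque": joint torques, N m; "tcp_pos": TCP position; "orientation": TCP orientation; "force": force on the tool from outside, world axes, zero at the start; "torque": the same for the moment, N m; "opening": finger opening in m; "gripper_force": force on a finger pad.
Only numpy, scipy, OpenCV 4.12 (cv2) and the standard library are available. Lean on these libraries where they do the work, as an engineer would, in place of code of your own. Each camera call takes 0.05 s, during which the arm holds its last target. There are 200 camera calls.

## Working session

There is one attempt and no reset: what is moved stays moved. The work goes in short steps, each a Python script; the robot and the scene stay as the last script left them, time stands still between calls to the robot, and variables do not carry over. Pictures are saved under pics/ and viewed, at most 10 in all, crops included, and the job is handed in when it is done.

```bash
mkdir -p pics
cat > h.py <<'E'
import numpy as np, cv2
from cell import env, kin, camera, calibration, job
def look(name):
    c=calibration(name); p,d=camera(name); return p,d,c
def pts(d,c):
    R=cv2.Rodrigues(np.array(c["rvec"],float))[0]; t=np.array(c["tvec"],float).ravel()
    v,u=np.mgrid[:d.shape[0],:d.shape[1]]
    P=np.stack([(u-c["cx"])/c["fx"]*d,(v-c["cy"])/c["fy"]*d,d],-1)
    W=(P-t)@R; W[d==0]=np.nan; return W
def ray(uv,z,c):
    R=cv2.Rodrigues(np.array(c["rvec"],float))[0]; t=np.array(c["tvec"],float).ravel()
    uv=np.atleast_2d(np.array(uv,float))
    D=np.stack([(uv[:,0]-c["cx"])/c["fx"],(uv[:,1]-c["cy"])/c["fy"],np.ones(len(uv))],-1)@R
    o=-R.T@t; return o+D*((z-o[2])/D[:,2])[:,None]
E
python3 - <<'E'
from h import *
s=env.get_state(); print(s["time"],s["orientation"],s["force"],s["opening"],env.nose_length)
for n in("top","scene"):
    p,d,c=look(n); cv2.imwrite(f"pics/{n}0.png",p); np.savez(f"{n}0.npz",p=p,d=d,**{k:np.array(v) for k,v in c.items()})
    R=cv2.Rodrigues(np.array(c["rvec"],float))[0]; print(n,-R.T@np.array(c["tvec"]).ravel())
E
```

```text
0.0 [-8.87370440e-04  9.84913665e-01  1.73044021e-01 -2.29091421e-04] [-0.94780721 -0.18042762 -0.63411627] 0.08534105698138247 0.0726
top [0.41060956 0.16382662 1.6206747 ]
scene [ 0.95988797 -0.45101144  1.02752734]
```

View pics/top0.png

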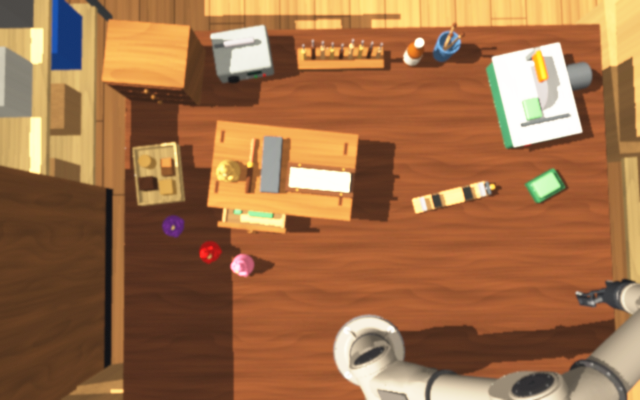

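View pics/scene0.png

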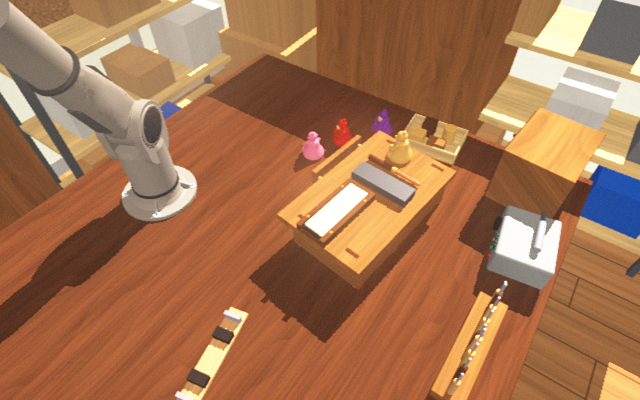

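The top view shows the cream hone at about (320,180), the bench's right-hand edge at u≈356 and the holder at about (455,196), with its brass screw at the right. Next: coarse positions.

Run:
```python
from h import *
f=np.load("top0.npz"); p,d=f["p"],f["d"]; c={k:f[k] for k in("fx","fy","cx","cy","rvec","tvec")}
W=pts(d,c)
roi=np.zeros(d.shape,np.uint8); roi[160:205,280:365]=1
m=((p.min(2)>170)&(roi>0)).astype(np.uint8)
r=cv2.minAreaRect(np.argwhere(m)[:,::-1].astype(np.float32)); z=np.nanmedian(W[m>0][:,2]); 
print("hone",r,z); b=ray(cv2.boxPoints(r),z,c); print(b.round(3),b.mean(0), np.linalg.norm(b-np.roll(b,1,0),axis=1))
# bench top by depth
bm=(W[...,2]>.12)&(W[...,2]<.15); bm[:, :200]=0; bm[:,370:]=0; bm[:110]=0; bm[240:]=0
q=W[bm]; print("bench z",np.median(q[:,2]), len(q))
n,l,st,ce=cv2.connectedComponentsWithStats((((W[...,2]>.12)&(W[...,2]<.3)).astype(np.uint8)))
for i in range(1,n):
    if st[i,4]>3000: print(st[i])
i=l[180,350]; r=cv2.minAreaRect(np.argwhere(l==l[190,357-6])[:,::-1].astype(np.float32)); b=ray(cv2.boxPoints(r),np.median(q[:,2]),c);print("bench",b.round(3),b.mean(0),np.linalg.norm(b-np.roll(b,1,0),axis=1))
# holder by height
hm=((W[...,2]>.010)&(W[...,2]<.06)); hm[:, :400]=0; hm[:,505:]=0; hm[:165]=0; hm[225:]=0
n,l,st,ce=cv2.connectedComponentsWithStats(hm.astype(np.uint8)); i=1+st[1:,4].argmax()
r=cv2.minAreaRect(np.argwhere(l==i)[:,::-1].astype(np.float32)); b=ray(cv2.boxPoints(r),.018,c);print("holder",b.round(3),b.mean(0),np.linalg.norm(b-np.roll(b,1,0),axis=1))
cw=calibration("wrist"); R=cv2.Rodrigues(np.array(cw["rvec"],float))[0]; print("wristcam",-R.T@np.array(cw["tvec"]).ravel(),R.round(3).tolist(),cw["fx"],c["fx"],env.get_state()["tcp_pos"])
```

```text
hone ((319.3576965332031, 179.51791381835938), (61.10704803466797, 20.192705154418945), 5.355824947357178) 0.15853484322805272
[[0.556 0.261 0.159]
 [0.62  0.254 0.159]
 [0.598 0.061 0.159]
 [0.534 0.068 0.159]] [0.57698403 0.1608055  0.15853484] [0.19368667 0.06442819 0.19415339 0.06433095]
bench z 0.1368672758649339 8733
[ 102   20   96   78 6231]
[  208   121   150   100 12280]
bench [[0.498 0.523 0.137]
 [0.778 0.494 0.137]
 [0.723 0.032 0.137]
 [0.445 0.065 0.137]] [0.61101392 0.27849793 0.13686728] [0.46055548 0.28125028 0.46533829 0.28020197]
holder [[ 0.519 -0.16   0.018]
 [ 0.585 -0.44   0.018]
 [ 0.534 -0.45   0.018]
 [ 0.469 -0.171  0.018]] [ 0.52683319 -0.30509715  0.018     ] [0.05116461 0.28747051 0.0512421  0.28695905]
wristcam [ 0.30719103 -0.60575586  0.37354271] [[0.341, -0.94, -0.001], [-0.89, -0.323, 0.322], [-0.303, -0.109, -0.947]] 345.88768203375275 462.96242821838723 [ 0.22990622 -0.63421847  0.30302466]
```

```bash
cat >> h.py <<'E'
def quat(yaw,s=1):  # tool down, closing axis along object x (yaw), s=+1: tool x to object +y
    a=(yaw+s*np.pi/2)/2; return np.array([0,np.cos(a),np.sin(a),0])
E
python3 - <<'E'
from h import *
print(env.get_state()["qpos"])
for s in(1,-1):
    for P,y in (([.535,-.29,.33],.23),([.535,-.29,.12],.23),([.58,.1,.45],-.11),([.58,.16,.25],-.11),([.56,.02,.2],-.11)):
        q=kin.inverse_kinematics(np.array(P),quat(y,s)); print(s,P,None if q is None else np.round(q,2))
E
```

```text
[ 1.11490195  0.47773559  0.02236305  1.55632037 -0.01148316  1.10928701
 -0.08310602]
1 [0.535, -0.29, 0.33] [ 0.71  0.38 -0.42  1.67  0.17  1.13  0.48]
1 [0.535, -0.29, 0.12] [ 0.67  0.62 -0.37  1.83  0.31  0.75  0.36]
1 [0.58, 0.1, 0.45] [ 0.28  0.31 -0.72  1.53  0.21  1.37 -0.57]
1 [0.58, 0.16, 0.25] [ 0.25  0.55 -0.85  1.75  0.47  1.06 -0.87]
1 [0.56, 0.02, 0.2] [ 0.29  0.47 -0.56  1.9   0.33  0.86 -0.54]
-1 [0.535, -0.29, 0.33] [ 0.26  0.35  0.17  1.7  -0.07  1.1  -2.46]
-1 [0.535, -0.29, 0.12] [ 0.22  0.6   0.24  1.87 -0.21  0.7  -2.33]
-1 [0.58, 0.1, 0.45] [ 0.56  0.46 -1.18  1.52  0.42  1.45  2.4 ]
-1 [0.58, 0.16, 0.25] [ 0.44  0.71 -1.19  1.74  0.71  1.2   2.08]
-1 [0.56, 0.02, 0.2] [ 0.7   0.73 -1.19  1.87  0.77  1.09  2.24]
```

Run:
```python
from h import *
for n,P,y in (("wh",[.53,-.32,.33],.23),("wb",[.575,.07,.42],-.115)):
    env.reach(np.array(P),quat(y)); env.dwell(.2)
    p,d,c=look("wrist"); cv2.imwrite(f"pics/{n}.png",p); np.savez(f"{n}.npz",p=p,d=d,**{k:np.array(v) for k,v in c.items()})
    s=env.get_state(); print(s["time"],s["tcp_pos"],s["qpos"].round(2) if hasattr(s["qpos"],"round") else s["qpos"])
a=[cv2.imread(f"pics/{n}.png") for n in("wh","wb")]
cv2.imwrite("pics/both.png",cv2.resize(np.vstack(a),(480,600)))
```

```text
1.95 [ 0.52955855 -0.32086059  0.32985651] [ 0.74  0.39 -0.4   1.64  0.16  1.14  0.53]
3.6917 [0.57514859 0.06906583 0.41973756] [ 0.21  0.28 -0.55  1.61  0.15  1.29 -0.48]
```

View pics/both.png

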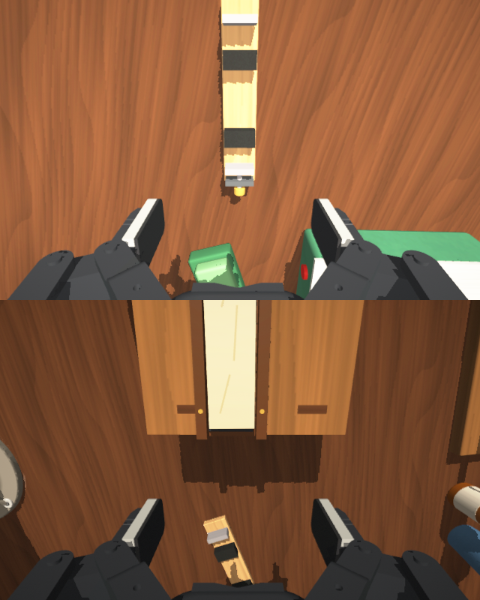

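The wrist views show the holder running up the middle: bridges at about (320,80) and (320,183), steel stops at rows ~25 and ~235 (full-resolution pixels). In the second view, the hone's right end is at about (307,173) and the bench edge at row ~178.

```bash
cat > m.py <<'E'
from h import *
def load(n):
    f=np.load(n+".npz"); c={k:f[k] for k in("fx","fy","cx","cy","rvec","tvec")}; return f["p"],f["d"],c,pts(f["d"],c)
def rect(m,z,c):
    n,l,st,ce=cv2.connectedComponentsWithStats(m.astype(np.uint8)); i=1+st[1:,4].argmax()
    ct=max(cv2.findContours((l==i).astype(np.uint8),0,cv2.CHAIN_APPROX_NONE)[0],key=len)[:,0]
    P=ray(ct,z,c); r=cv2.minAreaRect((P[:,:2]*1000).astype(np.float32)); return np.array(r[0])/1000,np.array(r[1]),r[2],cv2.boxPoints(r)/1000
if __name__=="__main__":
    p,d,c,W=load("wh"); Z=W[...,2]; roi=np.zeros(d.shape,bool); roi[:262,285:352]=1
    print("stop/bridge z",np.percentile(Z[roi&(Z>.03)],[10,50,90]))
    for a,b in((50,100),(160,200)):
        m=roi&(p.max(2)<90)&(Z>.028); m[:a]=0; m[b:]=0; print("bridge",rect(m,.036,c))
    for a,b in((0,45),(210,250)):
        m=roi&(Z>.0395); m[:a]=0; m[b:]=0; print("stop",rect(m,.043,c))
    m=roi&(Z>.010)&(Z<.025); ct=rect(m,.018,c); print("base",ct[0:3])
    p,d,c,W=load("wb"); Z=W[...,2]
    m=(p.min(2)>130)&(Z>.14)&(Z<.17); m[:,:230]=0;m[:,400:]=0; z=np.median(Z[m]); print("hone z",z,rect(m,z,c))
    b=(Z>.125)&(Z<.147); b[:60]=0; print("bench z",np.median(Z[b]))
    # right-hand bench edge: lowest bench pixel per column
    full=(Z>.12)&(Z<.19); full[230:]=0
    for lo,hi in((185,255),(365,450)):
        E=[]
        for u in range(lo,hi,3):
            v=np.flatnonzero(full[:,u]); E.append((u,v.max()+.5))
        X=ray(E,np.median(Z[b]),c); print("edge",lo,X[:,:2].mean(0).round(4), X[:,1].std().round(4),E[0],E[-1])
E
python3 m.py
```

```text
stop/bridge z [0.03518396 0.03710131 0.04377594]
bridge (array([ 0.51280548, -0.23984309]), array([43.89694977, 23.60485077]), 13.037110328674316, array([[ 0.48876035, -0.23329607],
       [ 0.49408516, -0.2562925 ],
       [ 0.5368506 , -0.24639012],
       [ 0.53152573, -0.22339371]], dtype=float32))
bridge (array([ 0.53691321, -0.34583856]), array([44.19305801, 25.21731186]), 13.048040390014648, array([[ 0.5125406 , -0.33854413],
       [ 0.51823384, -0.36311036],
       [ 0.56128585, -0.353133  ],
       [ 0.5555926 , -0.32856676]], dtype=float32))
stop (array([ 0.50136673, -0.19296085]), array([43.8326683 , 10.11327171]), 13.033671379089355, array([[ 0.47887462, -0.19297715],
       [ 0.4811554 , -0.20282987],
       [ 0.52385885, -0.19294456],
       [ 0.5215781 , -0.18309183]], dtype=float32))
stop (array([ 0.54814972, -0.39464441]), array([43.00265884, 11.05483818]), 13.051669120788574, array([[ 0.5259556 , -0.39411542],
       [ 0.5284521 , -0.4048847 ],
       [ 0.5703438 , -0.3951734 ],
       [ 0.5678474 , -0.38440412]], dtype=float32))
base (array([ 0.52405585, -0.29164371]), array([ 49.82182312, 105.21445465]), 13.006865501403809)
hone z 0.15893003547837503 (array([0.57411279, 0.14138708]), array([149.58500671,  59.34539795]), 83.69004821777344, array([[0.53639966, 0.07030892],
       [0.5953855 , 0.06378645],
       [0.61182594, 0.21246526],
       [0.5528401 , 0.21898772]], dtype=float32))
bench z 0.13701723483894632
edge 185 [0.472  0.0725] 0.025 (185, np.float64(86.5)) (254, np.float64(179.5))
edge 365 [0.6673 0.0402] 0.0031 (365, np.float64(179.5)) (449, np.float64(179.5))
```

Run:
```python
from h import *
q=quat(-.112); env.grip(0.0)
x,y=.5780,.1764
env.reach(np.array([x,y,.25]),q); env.dwell(.2)
f0=np.array(env.get_state()["force"]); np.save("f0.npy",f0)
r=env.movel(np.array([x,y,.224]),velocity=.015,stop_force=8)
s=env.get_state(); print(r,s["time"],s["tcp_pos"],f0,np.array(s["force"])-f0,s["opening"]); env.dwell(.2)
s=env.get_state(); print(s["time"],s["tcp_pos"],np.array(s["force"])-f0)
```

```text
True 6.6667 [0.57801779 0.17642883 0.23104491] [0.67217476 0.72959027 0.21810633] [-0.53688006 -2.0392671   4.81726701] 7.317559157474373e-05
6.8667 [0.5780228  0.17639414 0.23105905] [-2.03033567 -1.29325612  5.53316758]
```

Run:
```python
from h import *
f0=np.load("f0.npy"); F=lambda:np.array(env.get_state()["force"])-f0
x,y,z=.5780,.1764,.2310
for i in range(8):
    f=F()[2]; print("z",round(z,5),round(f,1))
    if f>9.5: break
    z-=.0004; env.movel(np.array([x,y,z]),velocity=.01); env.dwell(.05)
p0=np.array([x,y,z]); u=-np.array([.112,.994,0]); np.save("p0.npy",p0)
env.movel(p0+.006*u,velocity=.03)
s=env.get_state(); print(s["time"],s["tcp_pos"],F())
```

```text
z 0.231 5.5
z 0.2306 4.7
z 0.2302 7.5
z 0.2298 10.8
8.1167 [0.57804122 0.17149457 0.23104321] [-0.92452124 -0.18721039  8.15070246]
```

Run:
```python
from h import *
f0=np.load("f0.npy"); F=lambda:np.mean([np.array(env.get_state()["force"])-f0],0)
p0=np.load("p0.npy"); u=-np.array([.112,.994,0]); z=p0[2]
for L in np.r_[np.arange(.012,.066,.009),.068]:
    f=F(); z+=np.clip((f[2]-11.5)/10000,-.0004,.0004)
    p=p0+L*u; p[2]=z; env.movel(p,velocity=.035); s=env.get_state(); print(round(L,3),z.round(5),F().round(1),s["tcp_pos"].round(4))
    if F()[2]>20: print("HIGH"); break
env.dwell(.3); p,d,c=look("wrist"); cv2.imwrite("pics/slid.png",p); np.savez("ws.npz",p=p,d=d,**{k:np.array(v) for k,v in c.items()})
p,d,c=look("top"); cv2.imwrite("pics/top1.png",p); np.savez("top1.npz",p=p,d=d,**{k:np.array(v) for k,v in c.items()})
print(env.get_state()["time"])
t=p[140:220,260:400]; t=cv2.resize(t,None,fx=4,fy=4); w=cv2.imread("pics/slid.png")[:,:560]
w=cv2.resize(w,(560,280+0)) ; cv2.imwrite("pics/s1.png",np.vstack([w,t[:320]]))
```

```text
0.012 0.22947 [-0.9  1.3  7.5] [0.5777 0.1659 0.2311]
0.021 0.22907 [-0.7  2.3 10.7] [0.577  0.1572 0.231 ]
0.03 0.22899 [-0.8  0.8  9.2] [0.5761 0.1483 0.231 ]
0.039 0.22877 [-1.4  1.5 11.6] [0.5752 0.1396 0.231 ]
0.048 0.22878 [-0.6  1.5 10.2] [0.5742 0.1306 0.231 ]
0.057 0.22865 [-0.9  1.5 11.7] [0.5734 0.1218 0.231 ]
0.066 0.22867 [-0.4  1.2 11. ] [0.5724 0.1128 0.231 ]
0.068 0.22862 [ 0.4  2.5 11.7] [0.5722 0.1112 0.231 ]
11.5417
```

View pics/s1.png

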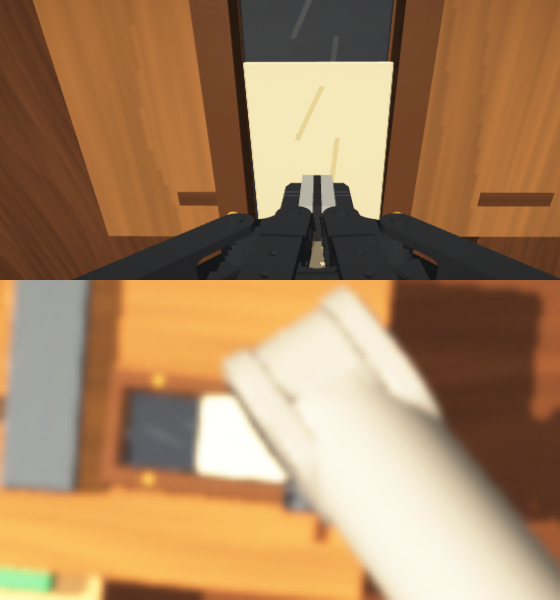

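The wrist view shows the hone carried along: its left edge is at row ~88, with the dark hone exposed behind it. I'll lift off, go above the overhang with the fingers open and measure.

Run:
```python
from m import *
p=np.array(env.get_state()["tcp_pos"]); env.movel(p+[0,0,.04],velocity=.1)
env.grip(.085)
env.reach(np.array([.555,-.05,.36]),quat(-.112)); env.dwell(.15)
p,d,c=look("wrist"); cv2.imwrite("pics/over.png",p); np.savez("wo.npz",p=p,d=d,**{k:np.array(v) for k,v in c.items()})
W=pts(d,c); Z=W[...,2]
m=(p.min(2)>130)&(Z>.145)&(Z<.17); m[:,:200]=0; m[:,440:]=0
z=np.median(Z[m]); r=rect(m,z,c); print("hone",z,r)
P=W[m]; A=np.c_[P[:,:2],np.ones(len(P))]; print("plane",np.linalg.lstsq(A,P[:,2],rcond=None)[0])
full=(Z>.12)&(Z<.15); E=[]
for u in list(range(120,230,10))+list(range(420,520,10)):
    v=np.flatnonzero(full[:300,u]); 
    if len(v): E.append((u,v.max()+.5))
print(E); print(ray(E,.137,c)[:,:2].round(4).tolist(), env.get_state()["time"])
```

```text
hone 0.15889643406789658 (array([0.56516138, 0.04466008]), array([84.65935516, 59.52334595]), 83.83235931396484, array([[ 0.53102416,  0.00577295],
       [ 0.590203  , -0.00062211],
       [ 0.5992986 ,  0.08354722],
       [ 0.54011977,  0.08994228]], dtype=float32))
plane [ 0.00030137 -0.00098725  0.15876458]
[(160, np.float64(29.5)), (170, np.float64(55.5)), (180, np.float64(55.5)), (190, np.float64(55.5)), (200, np.float64(55.5)), (210, np.float64(56.5)), (220, np.float64(56.5)), (420, np.float64(58.5)), (430, np.float64(58.5)), (440, np.float64(58.5)), (450, np.float64(58.5)), (460, np.float64(58.5)), (470, np.float64(58.5)), (480, np.float64(58.5)), (490, np.float64(59.5)), (500, np.float64(59.5)), (510, np.float64(58.5))]
[[0.4471, 0.0842], [0.4502, 0.0653], [0.458, 0.0644], [0.4658, 0.0636], [0.4736, 0.0627], [0.4813, 0.0611], [0.4891, 0.0603], [0.6451, 0.0418], [0.6529, 0.0409], [0.6607, 0.0401], [0.6685, 0.0392], [0.6763, 0.0384], [0.6842, 0.0375], [0.692, 0.0367], [0.6998, 0.0351], [0.7076, 0.0342], [0.7154, 0.0341]] 13.8667
```

View pics/over.png

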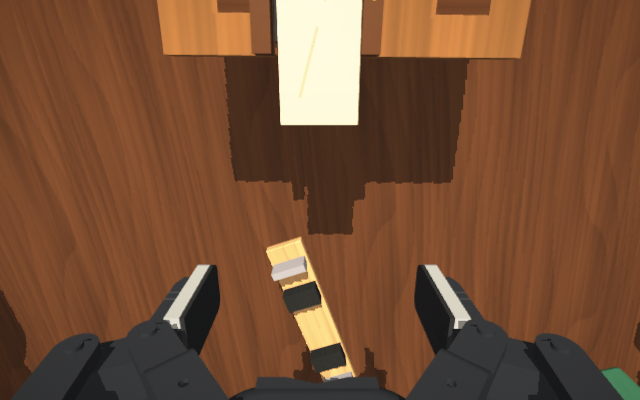

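The hone overhangs by about 49 mm: its end, at image row ~125, is at (0.561, 0.003), and the bench edge there is at y≈0.052. It lies flat at z=0.159. Next I pinch it 28 mm from the end.

Run:
```python
from m import *
q=quat(-.1077); g=np.array([.5636,.0304])
env.reach(np.r_[g,.28],q); env.movel(np.r_[g,.205],velocity=.12)
s=env.get_state(); print(s["time"],s["tcp_pos"],s["force"])
env.grip(.05,f_grip=70); env.dwell(.15)
s=env.get_state(); print(s["time"],s["opening"],s["gripper_force"],s["tcp_pos"])
env.movel(np.r_[g,.245],velocity=.05); env.dwell(.25)
s=env.get_state(); print(s["time"],s["opening"],s["gripper_force"],s["tcp_pos"],s["force"])
p,d,c=look("wrist"); cv2.imwrite("pics/lift.png",p)
W=pts(d,c); Z=W[...,2]; m=(p.min(2)>130)&(Z>.12)&(Z<.26); m[:,:200]=0; m[:,440:]=0; m[300:]=0
P=W[m]; A=np.c_[P[:,:2],np.ones(len(P))]; k=np.linalg.lstsq(A,P[:,2],rcond=None)[0]; print(len(P),"plane",k,np.percentile(P[:,2],[5,50,95]))
```

```text
15.1667 [0.56419674 0.03031631 0.20579846] [ 0.71611199 -0.21347969  0.03860402]
15.675 0.05843880377266852 73.43892931938171 [0.56415684 0.03047425 0.20614154]
16.875 0.05832977366481184 75.07725119590759 [0.56348415 0.03040861 0.24472072] [-0.13429113  0.26043462 -2.5840803 ]
51958 plane [-0.00341026 -0.01327881  0.19971655] [0.1952921  0.19654102 0.19769426]
```

View pics/lift.png

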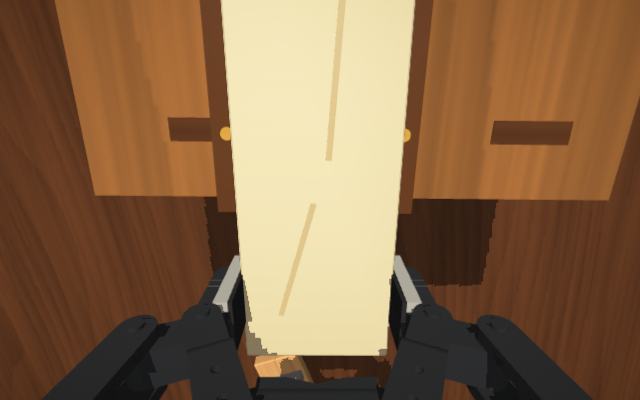

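The hone is held with only 0.013 rad of tilt, clear of the tray, with its grasped end at about (318,353). Now I carry it to the holder.

Run:
```python
from m import *
q=quat(.2276); g=np.array([.5248,-.2935])-.067*np.array([-.2257,.9742])
env.movel(np.r_[.5636,.0304,.275],velocity=.1)
env.movel(np.r_[g,.275],velocity=.18,rot=q)
env.movel(np.r_[g,.20],velocity=.1); env.dwell(.2)
s=env.get_state(); print(s["time"],s["tcp_pos"],s["opening"],g)
p,d,c=look("wrist"); cv2.imwrite("pics/hov.png",p)
p,d,c=look("scene"); cv2.imwrite("pics/hovs.png",p)
W=pts(d,c); 
m=(p.min(2)>150)&(W[...,2]>.1)&(W[...,2]<.18)&(W[...,0]>.4)&(W[...,0]<.65)&(W[...,1]<-.05)
r=rect(m,np.median(W[m][:,2]),c); print(np.median(W[m][:,2]),r)
a=cv2.imread("pics/hov.png"); cv2.imwrite("pics/hov2.png",np.hstack([cv2.resize(a,(400,250)),cv2.resize(p[150:400,100:400],(400,250))]))
```

```text
20.7917 [ 0.54024843 -0.3589516   0.20079324] 0.0585581453098741 [ 0.5399219 -0.3587714]
0.15092580471664463 (array([ 0.52295813, -0.26654935]), array([ 62.20377731, 133.93612671]), 12.42465591430664, array([[ 0.4781761 , -0.20784143],
       [ 0.50699323, -0.33864075],
       [ 0.5677402 , -0.32525727],
       [ 0.538923  , -0.19445795]], dtype=float32))
```

View pics/hov2.png

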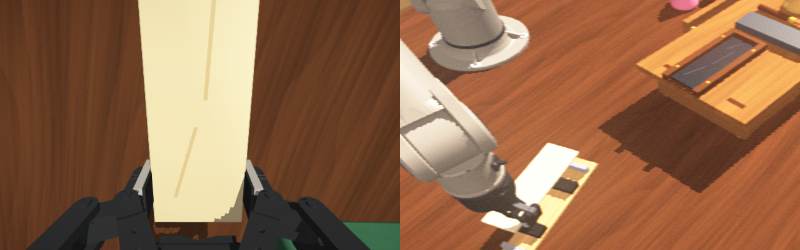

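The hover looks right: the hone is over the holder, parallel to it, and the scene camera puts its far end within 1 mm lengthwise of the prediction. Lowering now.

Run:
```python
from m import *
g=np.array([.5399,-.3588])
env.movel(np.r_[g,.105],velocity=.1); env.dwell(.15)
f=np.array(env.get_state()["force"])
r=env.movel(np.r_[g,.084],velocity=.012,stop_force=4)
env.dwell(.15); s=env.get_state(); print(r,s["time"],s["tcp_pos"],s["force"]-f,s["torque"])
```

```text
True 23.3667 [ 0.539889   -0.35882014  0.09219612] [-2.47563524 -0.16878817  6.81087996] [ 0.11732823  0.00053385 -0.03104481]
```

Run:
```python
from m import *
env.movel(np.r_[.5399,-.3588,.0910],velocity=.01); print(env.get_state()["force"])
env.grip(.085); env.movel(np.r_[.5399,-.3588,.22],velocity=.12)
env.reach(np.r_[.53,-.33,.36],quat(.2276)); env.dwell(.3)
p,d,c=look("wrist"); cv2.imwrite("pics/fin.png",p); W=pts(d,c); Z=W[...,2]
m=(p.min(2)>130)&(Z>.035)&(Z<.055); m[:,:200]=0; m[:,440:]=0; m[300:]=0
r=rect(m,.044,c); print(np.median(Z[m]),r, env.get_state()["time"])
P=W[m]; k=np.linalg.lstsq(np.c_[P[:,:2],np.ones(len(P))],P[:,2],rcond=None)[0]; print(k)
p,d,c=look("top"); cv2.imwrite("pics/top2.png",p)
cv2.imwrite("pics/fin2.png",np.hstack([cv2.imread("pics/fin.png")[:300,180:460],cv2.resize(p[100:250,190:380],(380,300))]))
```

```text
[-3.56932787  1.44431895  9.78933523]
0.044622494273730134 (array([ 0.52445398, -0.29463458]), array([ 59.5221405 , 188.68638611]), 12.896449089050293, array([[ 0.4743872 , -0.20931357],
       [ 0.51650006, -0.39324033],
       [ 0.57452077, -0.3799556 ],
       [ 0.5324079 , -0.19602884]], dtype=float32)) 26.2
[-0.00052939 -0.0012751   0.04450128]
```

View pics/fin2.png

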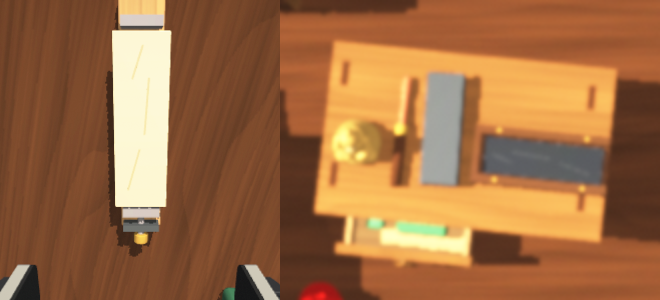

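The hone lies flat and square between the stops: about 1 mm off the seat, top at z=0.0446, tilt about 0.001 rad. The dark hone and everything else on the bench are in place.

```bash
python3 -c "
from cell import job
print(job.job_done())"
```

```text
the job is handed in; nothing more can be done
None
```

The cream hone is in the holder, resting flat on both rubber bridges between the stops and about 1 mm from the seat by the last wrist-camera measurement; the dark hone, drawer, sage, burnisher and slate show no visible movement in the final top view, and the job was handed in at about 26 s (no verdict was returned).

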